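# Fit a splined sanding drum and hold it against the ejector spring

## Task

Take the sanding drum out of its wooden stand by its yellow square top, without squeezing the soft plastic hard (never over 75 N a finger), and fit it on the spindle unit: turn it until the four ribs of its stem mesh with the cross-shaped socket of the square drive hub, then slide it down fully home against the ejector spring, never pushing on the hub with more than 50 N. Finish still gripping the drum and pressing it home, as if a workmate were about to put in the retaining screw (let go, it springs up again); leave the tape measure, the cork sanding block and the jar where they are.

Things in the scene. Friction and masses are not known exactly. Their poses are not given: they have to be found in the camera images.
- sanding_drum: Brick-red sanding drum, 0.20 to 0.33 kg, upright in the stand. Origin: bottom centre of its stem; z up its axis. Stem (z 0-22 mm): a cross of two ribs along its x and y, each 9 mm thick, 34 mm end to end, lower edges rounded 4.5 mm. Above: flange 52 mm dia z 22-26, red sleeve 48 mm dia z 26-66, disc 41 mm dia z 66-70, yellow square top z 70-100.
- drum_grip (a point): Centre of the drum's soft yellow square top, where it is gripped, 85 mm above the drum's origin: 34 x 34 x 30 mm, its flats square to the drum's x and y, so they show where the ribs point (same again every quarter turn).
- drum_stand: Fixed light-wood stand 90 x 90 x 34 mm, origin at the centre of its underside; round hole 42 mm dia, 28 mm deep in its top. The stem hangs in the hole, the flange rests on the top: the drum's origin is then 12 mm above the bench.
- spindle_unit: Fixed low green machine 180 x 180 mm with a steel top at 58 mm, origin at the centre of its underside; the drive hub stands in its middle. It and the stand may change sides.
- drive_hub: Square aluminium hub 54 x 54 mm. Origin: centre of the socket's mouth, on its top face 88 mm above the bench; z up. Socket: cross of two slots along the hub's x and y (square to its sides), each 11.5 mm wide, 37 mm end to end, 24 mm deep, no chamfer; repeats every quarter turn. Brake on: turns only above 1.5 N m. Home: flange on the top face, drum origin 22 mm below this origin.
- ejector (a joint): Travel of the brass ejector pin (10 mm dia) in the middle of the socket: 0 = up, its top 10 mm below the mouth; it goes down as it is pressed, 0.012 m when the drum is fully home. Its spring pushes with 4 N at 0 and 10 N at home.
- tape_measure: Loose tape measure 36 x 72 x 62 mm behind the work, origin at the centre of its underside; bystander.
- sanding_block: Loose cork sanding block 66 x 110 x 31 mm in front of the work, origin at the centre of its underside; bystander.
- jar: Loose clear jar with a red lid, 65 mm dia, 99 mm tall, left of the work, origin at the centre of its underside; bystander.

How it is judged:
On the way, in this order (a step that is already met when the one before it is completed fails the run):
1. The drum is lifted clear of its stand and carried by the gripper (z of sanding_drum in the frame of drum_stand above 0.04 m and contact force between sanding_drum and drum_stand below 0.1 N and contact force between the fingers and sanding_drum above 1 N), for 0.2 s.
2. The ribs of the stem have entered the socket by more than 6 mm (z of sanding_drum in the frame of drive_hub below -0.006 m and horizontal distance between sanding_drum and drive_hub below 0.004 m and contact force between the fingers and sanding_drum above 1 N), for 0.1 s.
At the end, for the whole second after the job is handed in: Drum home in the hub: origin more than 19.5 mm below its mouth (22 is full), within 3 mm of its axis, tilt under 0.06 rad, at rest; ejector in by more than 9.5 mm; drum presses on hub and ejector with more than 4 N; fingers still grip it with more than 3 N (z of sanding_drum in the frame of drive_hub below -0.0195 m and horizontal distance between sanding_drum and drive_hub below 0.003 m and angle between sanding_drum's own z axis and vertical below 0.06 rad and value of joint ejector above 0.0095 m and contact force between sanding_drum and drive_hub above 4 N and contact force between the fingers and sanding_drum above 3 N and linear speed of sanding_drum below 0.01 m/s); the arm keeps its last pose, push and grip.
It fails at once if the drum pushes on the hub and its ejector with more than 50 N (contact force between sanding_drum and drive_hub above 50 N).
It fails at once if the drum's soft top is squeezed with more than 75 N a finger (both fingers together 150 N) (contact force between the fingers and sanding_drum above 150 N).
It fails at once if the tape measure is moved by more than 30 mm (distance of tape_measure from where it was at the start of the episode above 0.03 m).
It fails at once if the sanding block is moved by more than 30 mm (distance of sanding_block from where it was at the start of the episode above 0.03 m).
It fails at once if the jar is moved by more than 30 mm (distance of jar from where it was at the start of the episode above 0.03 m).
It also fails if it takes over 38 s, if anything falls off the work surface, if the arm or the gripper's body presses on something with over 40 N, if the wrist force passes 120 N, or if a joint passes its speed limit or range.

## Robot

A 7-joint arm with a two-finger parallel gripper is mounted at the origin on a cart in front of the work surface, level with it; the furniture and walls round the work are solid. World frame = base frame: x ahead of the robot, y to its left, z up, the work surface at z = 0. Lengths are in m, angles in rad, forces in N, time in s.
With the tool pointing down it reaches from about 0.425 to 0.875 m from the base axis. Payload 8.4 kg.
Tool frame: the origin (TCP) lies where the fingers leave the gripper's body, on its centre line; the fingertips stand ahead of it and the grasp point (between the pads) lies 54 mm ahead of it (bot.tcp_to_tips is the z of the fingertips in the tool frame, in m); z points along the fingers, y is the line along which they close (so a half turn about z gives the same grasp; the last joint's range is limited). The gripper opens to 85 mm and grips with 20 to 120 N. Pads are 22 mm wide; open, the fingers measure 114 mm over their backs; the gripper's body (76 mm by 85 mm) begins 54 mm behind the grasp point. The pads swing forward as they close: fully open they stand 13 mm farther back than shut.
Start: joints at [1.237, 0.333, 0.04, 1.465, -0.013, 1.343, -0.059], TCP at [0.151, -0.632, 0.304] pointing down, gripper open.
Joint ranges: [-2.58, 2.58], [-0.38, 2.09], [-1.3, 1.39], [0.25, 2.4], [-1.5, 4.64], [0.08, 2.09], [-2.65, 2.65]. Speed limits (rad/s): [2.22, 2.22, 2.79, 2.79, 3.14, 3.14, 3.14].

## Interface

Orientations are given as a unit quaternion [x, y, z, w].
In Python, from station import read_state, vision, ticket, bot gives the robot as it stands.
- The arm moves only by the shell command python3 -m jog 'ROWS' [OPENING] [FORCE]. ROWS is JSON, a list of rows, each an object with "dp": the shift along the tool's x, y, z in mm, a list of three; "delta_rot": the turn, a rotation vector about the tool's x, y, z in degrees, a list of three. In form: [{"dp": [x, y, z], "delta_rot": [wx, wy, wz]}, ...]. A call has 1 to 12 rows; each row is the pose to reach, as a shift and turn from the pose commanded when the call began, along the tool's axes at that moment; what a row does not reach only later rows make up. A row lasts 1/10 s, in which the tool goes at most 50 mm and 8.59 degrees, less where a joint would pass 70% of its speed; a pose out of reach is approached as far as the arm can. A call with a gripper value outside its range is refused whole. OPENING is the finger opening in mm, from 0 to 85.4, set as the call begins (- or left out, the last holds). The fingers move at their own pace and stop on an object; FORCE is the grip in N (left out, the last holds). Time passes only in rows, so rows that repeat a pose let the fingers close. It gives the time, the measured TCP pose, the force, the opening and the grip force at its end, in the units of the state.
- read_state(): the state, without advancing time (a new reading comes with each control period).
- vision.get_image(name): name is "scene" or "top" or "wrist"; returns a dict with "pixels" (384x512x3 uint8, red, green, blue), "camera_matrix" (3x3 intrinsics, pixels), "view" (4x4, takes a point from world to camera coordinates); the wrist camera has in their place "hand_eye" (4x4, takes a point from camera to tool coordinates, whose origin is the TCP and whose axes are the flange's). Camera axes: x right, y down, z forward; pixel columns grow to the right and rows downward; lengths in m; the calibration is good to about 2 mm. The wrist camera is an equidistant fisheye: a pixel r from the principal point sees the ray r / f radians off the axis. A picture is of the moment at which its call begins: read the wrist's pose just before it. There is no depth.
- ticket.job_done(): hands the job in; it is judged then, once.
The state is a dict: "t": time; "joint_pos": joint angles; "qd": joint speeds; "tau": joint torques, N m; "ee_pos": TCP position; "tcp_rot": TCP orientation; "force": force on the tool from outside, world axes, zero at the start; "torque": the same for the moment, N m; "width": finger opening in m; "gripper_force": force on a finger pad.
Only numpy, scipy, OpenCV 4.12 (cv2) and the standard library are available. Lean on these libraries where they do the work, as an engineer would, in place of code of your own. Each camera call takes 0.05 s, during which the arm holds its last target. There are 200 camera calls.

## Working session

There is one attempt and no reset: what is moved stays moved. The work goes in short steps, Python scripts to look and compute and a shell command to move; the robot and the scene stay as the last step left them, time stands still between calls to the robot, and variables do not carry over. Pictures are saved under pics/ and viewed, at most 10 in all, crops included, and the job is handed in when it is done.

```bash
mkdir -p pics
cat > h.py <<'E'
import numpy as np, cv2
from station import read_state, vision, ticket, bot
from scipy.spatial.transform import Rotation as R
def snap(n,f):
    s=read_state(); im=vision.get_image(n); cv2.imwrite('pics/'+f,im['pixels'][:,:,::-1]); 
    np.savez('pics/'+f+'.npz',K=im['camera_matrix'],V=im.get('view',im.get('hand_eye')),p=s['ee_pos'],q=s['tcp_rot']); return im
def ray(f,u,v):
    d=np.load('pics/'+f+'.npz');K=d['K']
    x=(u-K[0,2])/K[0,0];y=(v-K[1,2])/K[1,1]
    if 'wrist' in f:
        r=np.hypot(x,y);s=np.sin(r)/r if r else 1;c=np.array([x*s,y*s,np.cos(r)])
        T=np.eye(4);T[:3,:3]=R.from_quat(d['q']).as_matrix();T[:3,3]=d['p'];T=T@d['V']
    else: c=np.array([x,y,1]);T=np.linalg.inv(d['V'])
    return T[:3,3],T[:3,:3]@c
def at(f,u,v,z):
    o,d=ray(f,u,v);return (o+d*(z-o[2])/d[2])
E
python3 - <<'E'
from h import *
a=snap('scene','scene.png');b=snap('top','top.png')
s=read_state();print(s['ee_pos'],s['tcp_rot'],s['t'],bot.tcp_to_tips, s['force'])
m=cv2.resize(cv2.imread('pics/top.png'),(800,600));cv2.imwrite('pics/top_big.png',m)
E
```

```text
[ 0.15112725 -0.63187999  0.30310736] [ 9.93117631e-01  1.17118928e-01 -1.23440427e-04 -7.15881230e-04] 0.1 0.0726 [-0.20624759  0.19670972 -0.59340783]
```

View pics/top_big.png

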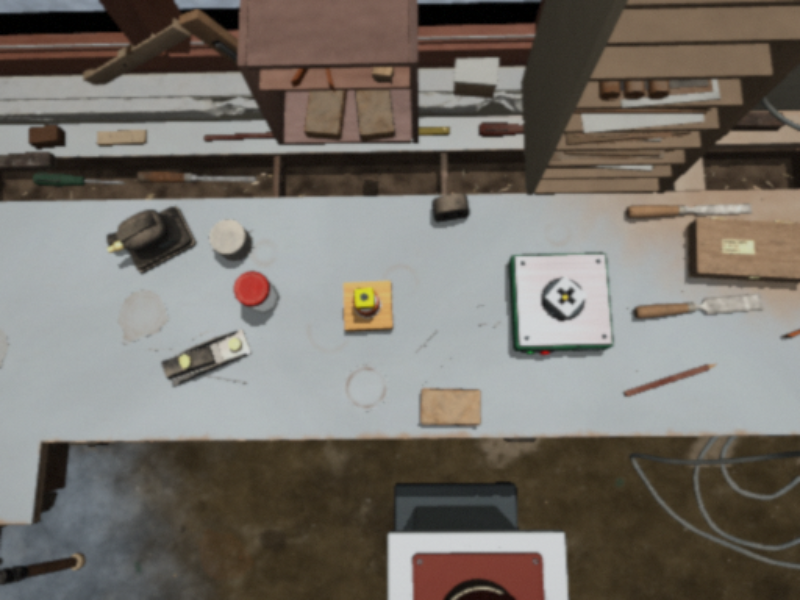

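View pics/scene.png

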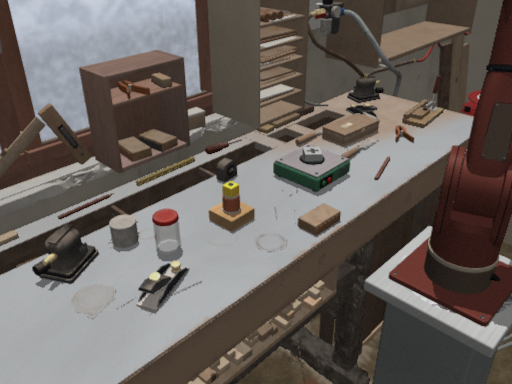

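The top view shows the drum's yellow top near native pixel (233,190) and the hub near (362,191), rotated about 45°. The sanding block is in front, the tape measure behind. Next I'll enlarge the drum and hub.

Run:
```python
from h import *
m=cv2.imread('pics/top.png')
a=cv2.resize(m[170:220,205:255],(400,400),interpolation=cv2.INTER_CUBIC);b=cv2.resize(m[165:215,337:387],(400,400),interpolation=cv2.INTER_CUBIC)
cv2.imwrite('pics/crop1.png',np.hstack([a,b]))
print(at('top.png',233,190,.112),at('top.png',361.6,190.7,.088),at('top.png',288,133,.06),at('top.png',288,260,.03),at('top.png',161,186,.1))
```

```text
[0.5623635  0.19225102 0.112     ] [ 0.56008019 -0.16568358  0.088     ] [0.74149118 0.03453354 0.06      ] [0.37276027 0.0415123  0.03      ] [0.57882506 0.39543663 0.1       ]
```

View pics/crop1.png

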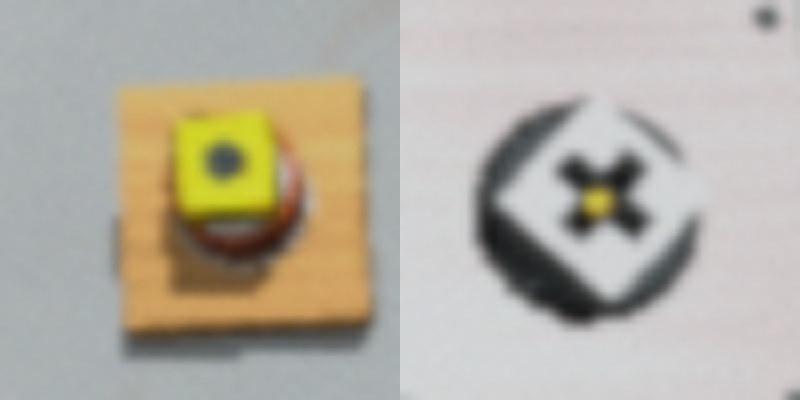

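```bash
python3 -m jog '[{"dp":[45,-32,0],"delta_rot":[0,0,0]},{"dp":[506,-358,0],"delta_rot":[0,0,0]},{"dp":[506,-358,0],"delta_rot":[0,0,0]},{"dp":[506,-358,0],"delta_rot":[0,0,0]},{"dp":[506,-358,0],"delta_rot":[0,0,0]},{"dp":[506,-358,0],"delta_rot":[0,0,0]},{"dp":[506,-358,0],"delta_rot":[0,0,0]},{"dp":[506,-358,0],"delta_rot":[0,0,0]},{"dp":[506,-358,0],"delta_rot":[0,0,0]},{"dp":[506,-358,0],"delta_rot":[0,0,0]},{"dp":[506,-358,0],"delta_rot":[0,0,0]},{"dp":[506,-358,0],"delta_rot":[0,0,0]}]' 85
python3 -m jog '[{"dp":[20,-20,0],"delta_rot":[0,0,0]},{"dp":[20,-20,0],"delta_rot":[0,0,0]},{"dp":[20,-20,0],"delta_rot":[0,0,0]}]'
python3 - <<'E'
from h import *
s=read_state();print(s['t'],s['ee_pos'],s['tcp_rot'],s['joint_pos'])
snap('wrist','wrist1.png');d=np.load('pics/wrist1.png.npz');print(d['K'],d['V'])
E
```

```text
t: 1.3
ee_pos: [0.5478, -0.1795, 0.3038]
tcp_rot: [0.993, 0.117, -0.0, -0.0]
force: [0.3, -0.2, -0.2]
width: 0.0852
gripper_force: 0.0
t: 1.6
ee_pos: [0.5617, -0.1567, 0.3034]
tcp_rot: [0.993, 0.118, -0.001, -0.0]
force: [-0.5, -0.2, -0.0]
width: 0.085
gripper_force: 0.0
1.6 [ 0.56170209 -0.15669509  0.3033995 ] [ 9.93035243e-01  1.17816474e-01 -5.12237297e-04 -1.48099514e-04] [ 0.53450716  0.2262961  -0.39658747  1.61574555  0.08960026  1.31862966
 -1.21008119]
[[297.31863964   0.         256.3060705 ]
 [  0.         297.31863964 197.03188878]
 [  0.           0.           1.        ]] [[ 1.07630587e-03 -9.55591639e-01 -2.94692147e-01  7.49159423e-02]
 [ 9.99999421e-01  1.03114480e-03  3.08633621e-04 -1.14758696e-03]
 [ 8.94256593e-06 -2.94692309e-01  9.55592195e-01 -6.93364525e-02]
 [ 0.00000000e+00  0.00000000e+00  0.00000000e+00  1.00000000e+00]]
```

View pics/wrist1.png

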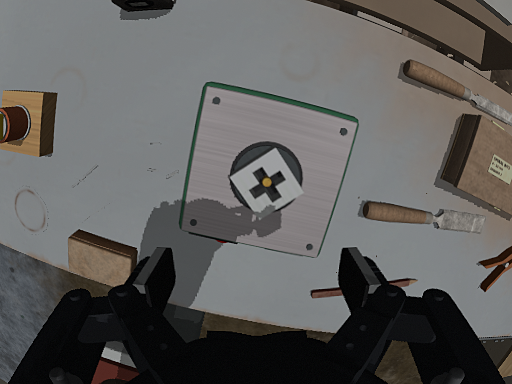

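The wrist view shows the hub's top face around (266,182) with the cross socket and brass pin; I'll enlarge it to read the corners.

Run:
```python
from h import *
m=cv2.imread('pics/wrist1.png')[135:225,221:311]
cv2.imwrite('pics/crop2.png',cv2.resize(m,(540,540),interpolation=cv2.INTER_CUBIC))
```

```text
(no output)
```

View pics/crop2.png

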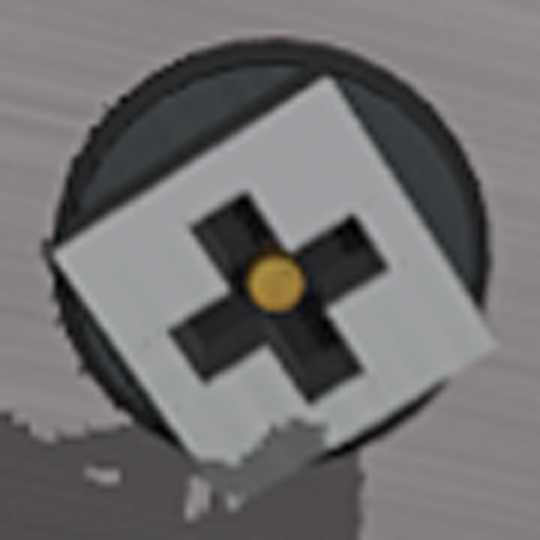

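The crop shows the hub corners at (55,255), (328,77), (497,345) and (240,508), plus the eight slot-end corners. I'll fit the pose from these.

```bash
cat >> h.py <<'E'
def fit(pts,model,ang0):
    from scipy.optimize import least_squares
    f=lambda p:((R.from_euler('z',p[2]).as_matrix()[:2,:2]@model.T).T+p[:2]-pts).ravel()
    s=least_squares(f,[*pts.mean(0),ang0]);return s.x[:2],np.degrees(s.x[2]),np.sqrt(np.mean(s.fun**2))*1e3
E
python3 - <<'E'
from h import *
P=np.array([[55,255],[328,77],[497,345],[240,508],[190,228],[248,190],[355,213],[388,265],[362,370],[308,404],[207,382],[168,330]],float)
W=np.array([at('wrist1.png',221+(x+.5)/6-.5,135+(y+.5)/6-.5,.088)[:2] for x,y in P])
# A->B->C->D clockwise seen from above
h=27;a=18.5;b=5.75
M=np.array([[h,h],[h,-h],[-h,-h],[-h,h], [a,b],[a,-b],[b,-a],[-b,-a],[-a,-b],[-a,b],[-b,a],[b,a]])/1e3
ab=W[1]-W[0];a0=np.arctan2(ab[1],ab[0])+np.pi/2
print(fit(W,M,a0)); print(fit(W[:4],M[:4],a0),fit(W[4:],M[4:],a0))
s=read_state();r=R.from_quat(s['tcp_rot']).as_matrix();print('tool yaw',np.degrees(np.arctan2(r[1,0],r[0,0])),s['t'])
C=np.array([[175,122],[270,112],[277,210],[182,218]])/8.
D=np.array([at('top.png',205+x,170+y,.112)[:2] for x,y in C]);print(D.mean(0));
for i in range(4):
  e=D[(i+1)%4]-D[i];print(np.degrees(np.arctan2(e[1],e[0]))%90,np.linalg.norm(e))
E
```

```text
(array([ 0.56392577, -0.16597334]), np.float64(47.17627396261415), np.float64(0.5034623069912261))
(array([ 0.5638749 , -0.16624877]), np.float64(47.38932252686311), np.float64(0.5710814644287467)) (array([ 0.5639512 , -0.16583563]), np.float64(46.758597613041836), np.float64(0.4159781007245718))
tool yaw 13.410747281911977 1.65
[0.56047383 0.19155919]
5.336095692685845 0.033016283268027975
4.032064116661843 0.03449269934939264
4.125133666272447 0.03277026422685367
4.4347377536784816 0.03379539097986018
```

```bash
python3 -m jog '[{"dp":[8,-34,0],"delta_rot":[0,0,2]},{"dp":[80,-338,40],"delta_rot":[0,0,9]},{"dp":[80,-338,40],"delta_rot":[0,0,9]},{"dp":[80,-338,40],"delta_rot":[0,0,9]},{"dp":[80,-338,40],"delta_rot":[0,0,9]},{"dp":[80,-338,40],"delta_rot":[0,0,9]},{"dp":[80,-338,40],"delta_rot":[0,0,9]},{"dp":[80,-338,40],"delta_rot":[0,0,9]},{"dp":[80,-338,40],"delta_rot":[0,0,9]},{"dp":[80,-338,40],"delta_rot":[0,0,9]},{"dp":[80,-338,40],"delta_rot":[0,0,9]},{"dp":[80,-338,40],"delta_rot":[0,0,9]}]'
python3 - <<'E'
from h import *
s=read_state();print(s['ee_pos'],s['tcp_rot'],s['joint_pos'])
snap('wrist','wrist2.png');m=cv2.imread('pics/wrist2.png')
cv2.imwrite('pics/crop3.png',cv2.resize(m[105:255,166:366],(800,600),interpolation=cv2.INTER_CUBIC))
E
```

```text
t: 2.85
ee_pos: [0.5615, 0.1881, 0.2641]
tcp_rot: [0.999, 0.037, 0.0, 0.0]
force: [0.4, 0.0, 0.9]
width: 0.0847
gripper_force: 0.0
[0.56152254 0.18810952 0.26411809] [9.99305274e-01 3.72665182e-02 1.95911040e-04 3.71918999e-04] [ 0.08691317  0.29590752 -0.58481318  1.63935973  0.17091409  1.25759977
 -2.02699607]
```

View pics/crop3.png

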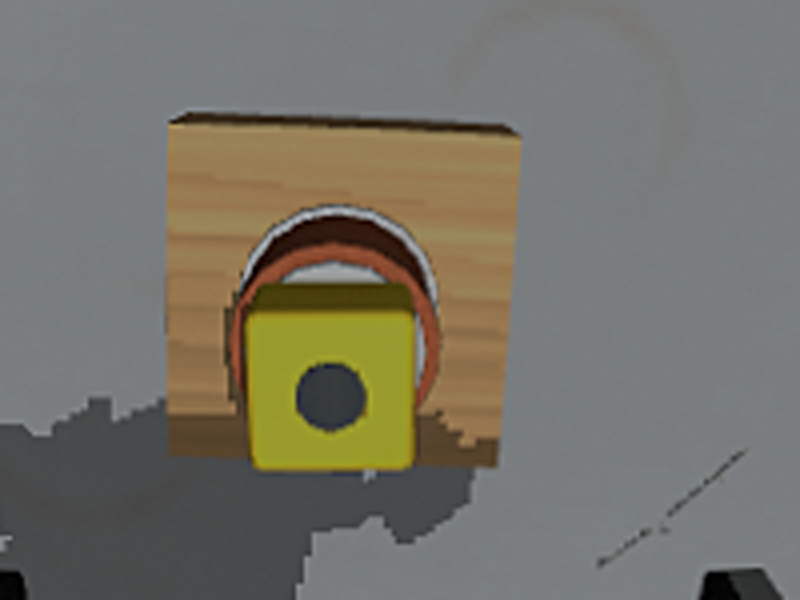

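The crop shows the yellow top with corners about (246,309), (415,307), (415,470) and (252,470), and its centre hole at (331,397).

Run:
```python
from h import *
P=np.array([[246,309],[415,307],[415,470],[252,470],[331,397]],float)
W=np.array([at('wrist2.png',166+(x+.5)/4-.5,105+(y+.5)/4-.5,.112)[:2] for x,y in P])
h=.017;M=np.array([[h,h],[h,-h],[-h,-h],[-h,h]])
print(W[4],fit(W[:4],M,0.))
s=read_state();r=R.from_quat(s['tcp_rot']).as_matrix();print('yaw',np.degrees(np.arctan2(r[1,0],r[0,0])))
print('dp mm',1e3*r.T@(np.r_[W[4],.155]-s['ee_pos']))
```

```text
[0.56185604 0.19527158] (array([0.56313919, 0.19519535]), np.float64(4.7934355975136524), np.float64(0.5162664258861038))
yaw 4.306293581295589
dp mm [  0.91253797  -6.72671645 109.12845769]
```

```bash
python3 -m jog '[{"dp":[1.5,-7,30],"delta_rot":[0,0,-0.5]},{"dp":[1.5,-7,60],"delta_rot":[0,0,-0.5]},{"dp":[1.5,-7,85],"delta_rot":[0,0,-0.5]},{"dp":[1.5,-7,102],"delta_rot":[0,0,-0.5]},{"dp":[1.5,-7,109],"delta_rot":[0,0,-0.5]},{"dp":[1.5,-7,109],"delta_rot":[0,0,-0.5]},{"dp":[1.5,-7,109],"delta_rot":[0,0,-0.5]}]'
python3 -m jog '[{"dp":[0,0,0],"delta_rot":[0,0,0]},{"dp":[0,0,0],"delta_rot":[0,0,0]},{"dp":[0,0,0],"delta_rot":[0,0,0]},{"dp":[0,0,0],"delta_rot":[0,0,0]},{"dp":[0,0,0],"delta_rot":[0,0,0]},{"dp":[0,0,0],"delta_rot":[0,0,0]},{"dp":[0,0,0],"delta_rot":[0,0,0]},{"dp":[0,0,0],"delta_rot":[0,0,0]},{"dp":[0,0,0],"delta_rot":[0,0,0]},{"dp":[0,0,0],"delta_rot":[0,0,0]}]' 25 45
```

```text
t: 3.6
ee_pos: [0.5624, 0.1973, 0.1559]
tcp_rot: [0.999, 0.043, 0.001, -0.0]
force: [0.1, 0.4, 0.1]
width: 0.0852
gripper_force: 0.0
t: 4.6
ee_pos: [0.5622, 0.1974, 0.1554]
tcp_rot: [0.999, 0.043, 0.0, -0.0]
force: [-1.0, -2.2, 5.7]
width: 0.0335
gripper_force: 48.5
```

```bash
python3 -m jog '[{"dp":[0,0,-15],"delta_rot":[0,0,0]},{"dp":[0,0,-40],"delta_rot":[0,0,0]},{"dp":[0,0,-70],"delta_rot":[0,0,0]},{"dp":[0,0,-95],"delta_rot":[0,0,0]},{"dp":[0,0,-105],"delta_rot":[0,0,0]},{"dp":[0,0,-105],"delta_rot":[0,0,0]},{"dp":[0,0,-105],"delta_rot":[0,0,0]},{"dp":[0,0,-105],"delta_rot":[0,0,0]}]'
python3 - <<'E'
from h import *
s=read_state();r=R.from_quat(s['tcp_rot']).as_matrix();print('yaw',np.degrees(np.arctan2(r[1,0],r[0,0])), r[:,2],s['joint_pos'][6],s['torque'])
print('dp mm',1e3*r.T@(np.r_[.5639,-.1660,.262]-s['ee_pos']))
snap('wrist','wrist3.png');m=cv2.imread('pics/wrist3.png')
cv2.imwrite('pics/crop4.png',cv2.resize(m[150:300,156:356],(800,600),interpolation=cv2.INTER_CUBIC))
E
```

```text
t: 5.4
ee_pos: [0.5613, 0.197, 0.2583]
tcp_rot: [0.999, 0.043, -0.001, 0.0]
force: [0.3, -0.7, -3.3]
width: 0.0331
gripper_force: 47.5
yaw 4.952214317353267 [-2.41299204e-03 -7.02549684e-04 -9.99996842e-01] -2.03432466411618 [-0.01997194  0.00266264  0.05835865]
dp mm [-28.74774643 361.8602885   -3.43682596]
```

View pics/crop4.png

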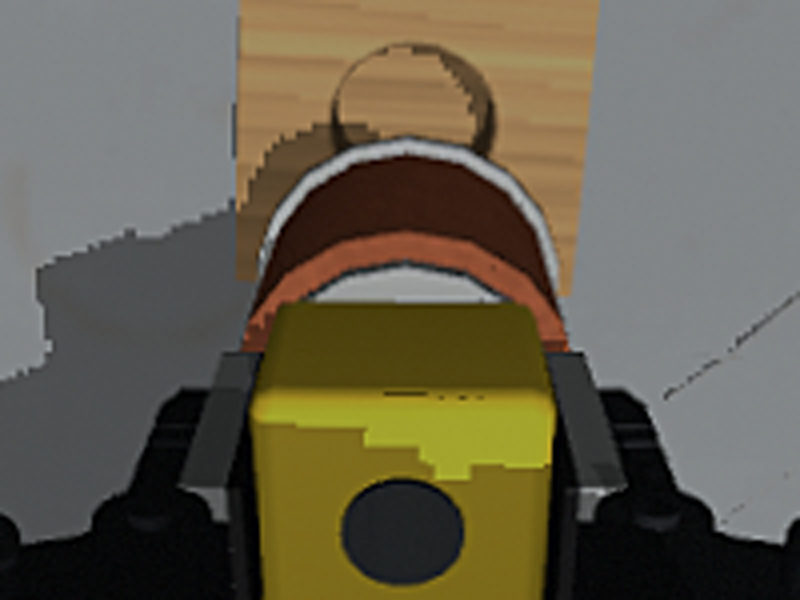

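```bash
python3 -m jog '[{"dp":[-3,36,0],"delta_rot":[0,0,-4]},{"dp":[-8,86,0],"delta_rot":[0,0,-12]},{"dp":[-29,362,0],"delta_rot":[0,0,-42.2]},{"dp":[-29,362,0],"delta_rot":[0,0,-42.2]},{"dp":[-29,362,0],"delta_rot":[0,0,-42.2]},{"dp":[-29,362,0],"delta_rot":[0,0,-42.2]},{"dp":[-29,362,0],"delta_rot":[0,0,-42.2]},{"dp":[-29,362,0],"delta_rot":[0,0,-42.2]},{"dp":[-29,362,0],"delta_rot":[0,0,-42.2]},{"dp":[-29,362,0],"delta_rot":[0,0,-42.2]},{"dp":[-29,362,0],"delta_rot":[0,0,-42.2]},{"dp":[-29,362,0],"delta_rot":[0,0,-42.2]}]'
python3 -m jog '[{"dp":[0,0,0],"delta_rot":[0,0,0]},{"dp":[0,0,0],"delta_rot":[0,0,0]}]'
python3 - <<'E'
from h import *
d=np.load('pics/wrist3.png.npz');r=R.from_quat(d['q']).as_matrix()
w=at('wrist3.png',156+403.5/4-.5,150+531.5/4-.5,.2153);print('hole in tool',1e3*r.T@(w-d['p']))
s=read_state();r=R.from_quat(s['tcp_rot']).as_matrix();print('yaw',np.degrees(np.arctan2(r[1,0],r[0,0])), r[:,2],s['ee_pos'],s['joint_pos'][6])
snap('wrist','wrist4.png');m=cv2.imread('pics/wrist4.png')
cv2.imwrite('pics/crop5.png',cv2.resize(m[130:280,156:356],(800,600),interpolation=cv2.INTER_CUBIC))
E
```

```text
t: 6.65
ee_pos: [0.5644, -0.164, 0.2597]
tcp_rot: [0.916, 0.401, 0.0, -0.0]
force: [-0.1, 0.7, -2.2]
width: 0.0335
gripper_force: 47.6
t: 6.85
ee_pos: [0.5644, -0.165, 0.26]
tcp_rot: [0.916, 0.401, 0.0, 0.0]
force: [-0.4, -0.4, -1.8]
width: 0.0332
gripper_force: 47.6
hole in tool [ 0.14562713 -0.96780371 43.01373405]
yaw 47.227101235761474 [ 1.29949949e-04  3.52388210e-05 -9.99999991e-01] [ 0.56438493 -0.16496668  0.25998531] -0.6448267272173845
```

View pics/crop5.png

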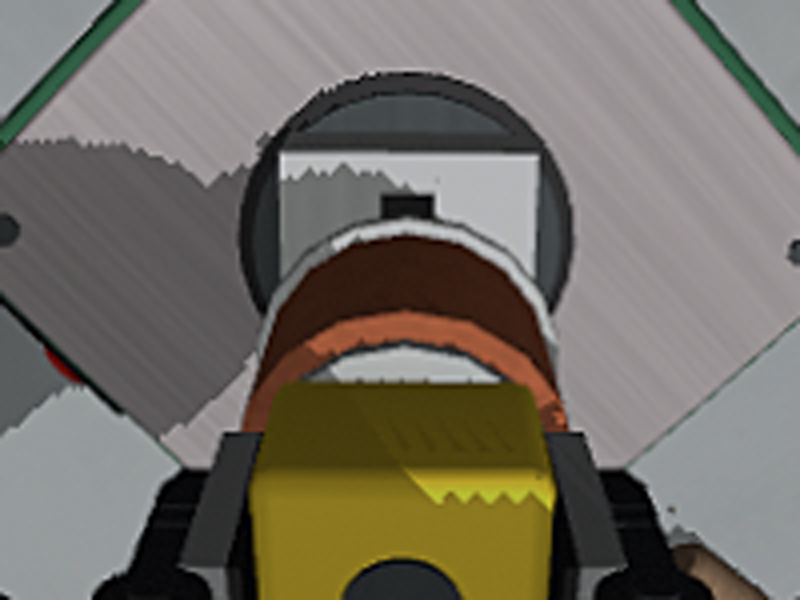

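The crop shows the hub's far edge at (280,150)–(538,152), level in the picture. The slot end is at (381,195)–(434,195), so yaw is aligned. I'll compute the offset in tool axes.

Run:
```python
from h import *
d=np.load('pics/wrist4.png.npz');r=R.from_quat(d['q']).as_matrix()
def t(x,y,z): return np.round(1e3*r.T@(at('wrist4.png',156+(x+.5)/4-.5,130+(y+.5)/4-.5,z)-d['p']),2)
for p in [(280,150),(538,152),(381,195),(434,195)]: print(t(*p,.088))
print('drum hole',t(402,607,.2165))
# flange top rim z=.1165+.026: leftmost/rightmost/apex; disc apex etc
for p,z in [((412,218),.1425),((407,311),.1825)]: print(t(*p,z))
```

```text
[ 27.12 -26.53 171.99]
[ 26.77  27.   171.99]
[ 17.47  -5.6  171.99]
[ 17.48   5.46 171.99]
drum hole [ 1.24 -1.17 43.49]
[ 26.77   0.41 117.49]
[24.68 -0.55 77.49]
```

```bash
python3 -m jog '[{"dp":[-1.3,0,10],"delta_rot":[0,0,0]},{"dp":[-1.3,0,20],"delta_rot":[0,0,0]},{"dp":[-1.3,0,26],"delta_rot":[0,0,0]},{"dp":[-1.3,0,30],"delta_rot":[0,0,0]},{"dp":[-1.3,0,33],"delta_rot":[0,0,0]},{"dp":[-1.3,0,34],"delta_rot":[0,0,0]},{"dp":[-1.3,0,34],"delta_rot":[0,0,0]}]'
```

```text
t: 7.6
ee_pos: [0.5634, -0.1667, 0.226]
tcp_rot: [0.917, 0.4, 0.0, 0.0]
force: [-0.3, -1.3, -2.3]
width: 0.0334
gripper_force: 47.6
```

```bash
python3 -m jog '[{"dp":[0,0,3],"delta_rot":[0,0,0]},{"dp":[0,0,6],"delta_rot":[0,0,0]},{"dp":[0,0,8],"delta_rot":[0,0,0]},{"dp":[0,0,8],"delta_rot":[0,0,0]},{"dp":[0,0,8],"delta_rot":[0,0,0]}]'; python3 -m jog '[{"dp":[0,0,3],"delta_rot":[0,0,0]},{"dp":[0,0,5],"delta_rot":[0,0,0]},{"dp":[0,0,6],"delta_rot":[0,0,0]},{"dp":[0,0,6],"delta_rot":[0,0,0]}]'
```

```text
t: 8.1
ee_pos: [0.5636, -0.1668, 0.2184]
tcp_rot: [0.917, 0.4, 0.0, 0.0]
force: [-0.7, -0.5, 2.5]
width: 0.033
gripper_force: 48.2
t: 8.5
ee_pos: [0.5636, -0.1668, 0.2122]
tcp_rot: [0.917, 0.4, 0.0, 0.0]
force: [-0.8, -0.1, 6.2]
width: 0.0332
gripper_force: 48.5
```

```bash
python3 -m jog '[{"dp":[0,0,1],"delta_rot":[0,0,0]},{"dp":[0,0,2],"delta_rot":[0,0,0]},{"dp":[0,0,2],"delta_rot":[0,0,0]},{"dp":[0,0,2],"delta_rot":[0,0,0]}]'; python3 -m jog '[{"dp":[0,0,0.7],"delta_rot":[0,0,0]},{"dp":[0,0,0.7],"delta_rot":[0,0,0]},{"dp":[0,0,0.7],"delta_rot":[0,0,0]}]'
```

```text
t: 8.9
ee_pos: [0.5636, -0.1668, 0.2104]
tcp_rot: [0.917, 0.4, 0.0, 0.0]
force: [-1.7, 0.1, 7.5]
width: 0.0332
gripper_force: 48.6
t: 9.2
ee_pos: [0.5637, -0.1668, 0.2097]
tcp_rot: [0.917, 0.4, 0.0, 0.0]
force: [-0.6, 0.5, 7.5]
width: 0.0333
gripper_force: 48.6
```

```bash
python3 -m jog '[{"dp":[0,0,0.6],"delta_rot":[0,0,0]},{"dp":[0,0,0.6],"delta_rot":[0,0,0]},{"dp":[0,0,0.6],"delta_rot":[0,0,0]}]'; python3 -m jog '[{"dp":[0,0,0.6],"delta_rot":[0,0,0]},{"dp":[0,0,0.6],"delta_rot":[0,0,0]},{"dp":[0,0,0.6],"delta_rot":[0,0,0]}]'
```

```text
t: 9.5
ee_pos: [0.5637, -0.1667, 0.2094]
tcp_rot: [0.917, 0.4, 0.0, 0.0]
force: [-1.3, 1.2, 9.7]
width: 0.0331
gripper_force: 48.8
t: 9.8
ee_pos: [0.5638, -0.1667, 0.2093]
tcp_rot: [0.917, 0.4, 0.0, 0.001]
force: [-3.4, -0.5, 14.2]
width: 0.033
gripper_force: 49.3
```

```bash
python3 -m jog '[{"dp":[0,0,0.2],"delta_rot":[0,0,0]},{"dp":[0,0,0.2],"delta_rot":[0,0,0]},{"dp":[0,0,0.2],"delta_rot":[0,0,0]},{"dp":[0,0,0.2],"delta_rot":[0,0,0]},{"dp":[0,0,0.2],"delta_rot":[0,0,0]}]'
python3 - <<'E'
from h import *
snap('wrist','wrist5.png');cv2.imwrite('pics/crop6.png',cv2.resize(cv2.imread('pics/wrist5.png')[130:280,156:356],(800,600),interpolation=cv2.INTER_CUBIC))
E
```

```text
t: 10.3
ee_pos: [0.5638, -0.1668, 0.2093]
tcp_rot: [0.917, 0.4, 0.0, 0.001]
force: [-3.4, 0.6, 15.6]
width: 0.0333
gripper_force: 49.7
```

View pics/crop6.png

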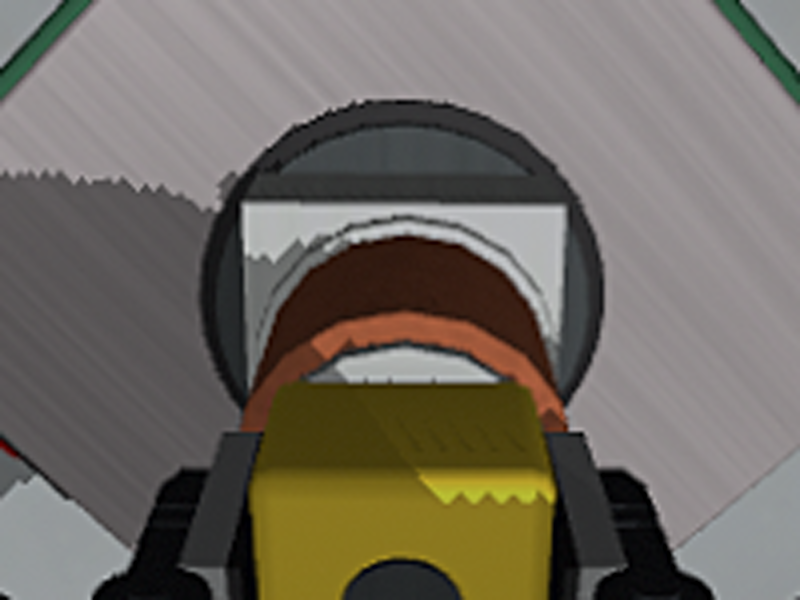

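The flange (apex about (407,218)) sits flat on the hub face, just inside the far edge at row 204, and centred. The drum is home.

```bash
python3 -c "
from station import ticket
print(ticket.job_done())"
```

```text
the job is handed in; nothing more can be done
None
```

The sanding drum is fully home in the drive hub, still gripped at about 50 N a finger and pressed down with a wrist reading of about 16 N; the job is handed in, but no verdict came back.

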